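# Close the wax jar: brush to its tray, find the thread start, screw the lid home

## Robot

A 7-joint arm with a two-finger parallel gripper is mounted at the origin on the work surface. World frame = base frame: x ahead of the robot, y to its left, z up, the work surface at z = 0. Lengths are in m, angles in rad, forces in N, time in s.
With the tool pointing down it reaches from about 0.425 to 0.825 m from the base axis. Payload 3.6 kg.
Tool frame: the origin (TCP) lies between the finger pads; the fingertips stand 25 mm ahead of it and the grasp point (between the pads) lies 6 mm ahead of it; z points along the fingers, y is the line along which they close (so a half turn about z gives the same grasp; the last joint's range is limited). The gripper opens to 85 mm and grips with 20 to 120 N. Pads are 22 mm wide; open, the fingers measure 114 mm over their backs; the gripper's body (76 mm by 85 mm) begins 54 mm behind the grasp point. The pads swing forward as they close: fully open they stand 13 mm farther back than shut.
Start: joints at [1.228, 0.615, -0.013, 1.423, 0.008, 1.103, -0.04], TCP at [0.203, -0.618, 0.256] pointing down, gripper open.
Joint ranges: [-3.12, 3.12], [-0.3, 2.06], [-1.34, 1.32], [0.26, 2.42], [-1.36, 4.5], [0.01, 1.98], [-2.84, 2.84]. Speed limits (rad/s): [2.79, 2.79, 3.14, 3.14, 3.14, 3.14, 3.14].

## Interface

Orientations are given as [roll, pitch, yaw] about the fixed x, y, z axes, in that order (R = Rz(yaw) Ry(pitch) Rx(roll)).
In Python, from plant import r gives the robot as it stands.
- The arm moves only by the tool arm_command, never from a script. Its argument "deltas" is one flat list of numbers, 7 for each row, row after row: the finger opening in m, from 0 to 0.0854, then the shift along the world's x, y, z in m, then the turn, a rotation vector about the world's x, y, z in degrees. A call has 1 to 10 rows; each row is the pose to reach, as a shift and turn from the pose commanded when the call began; what a row does not reach only later rows make up. A row lasts 1/8 s, in which the tool goes at most 62.5 mm and 10.7 degrees, less where a joint would pass 70% of its speed; a pose out of reach is approached as far as the arm can. A call with a gripper value outside its range is refused whole. The fingers move at their own pace and stop on an object; "newtons" is the grip in N (left out, the last holds). Time passes only in rows, so rows that repeat a pose let the fingers close. It gives the time, the measured TCP pose, the force, the opening and the grip force at its end, in the units of the state.
- r.observe(): the state, without advancing time (a new reading comes with each control period).
- r.get_image(name): name is "scene" or "top" or "wrist"; returns the picture (400x640x3 uint8, red, green, blue); there is no depth.
- r.camera_params(name): a dict with "fovy" (degrees; the focal length in pixels is half the picture's height over the tangent of half this angle, whatever the lens; pixels are square), "cx", "cy" (the principal point, pixels), "D" ([k1, k2, p1, p2, k3] as OpenCV has them; the pictures are not rectified), "T" (4x4, takes a point from camera to world coordinates). Camera axes: x right, y up, looking along -z (the intrinsics and any distortion apply to the point x, -y, -z); pixel columns grow to the right and rows downward; lengths in m; the calibration is good to about 2 mm. A picture is of the moment at which its call begins: read the wrist's pose just before it. camera_params takes no time and is no camera call; for the wrist camera it gives the pose at the moment of the call.
- r.sign_off(): hands the job in; it is judged then, once.
The state is a dict: "t": time; "qpos": joint angles; "joint_velocities": joint speeds; "effort": joint torques, N m; "ee_pos": TCP position; "tool_rot": TCP orientation; "force": force on the tool from outside, world axes, zero at the start; "wrist_torque": the same for the moment, N m; "finger_gap": opening from 0.0 (shut) to 1.0 (fully open); "grip_force": force on a finger pad.
Only numpy, scipy, OpenCV 4.12 (cv2) and the standard library are available. Lean on these libraries where they do the work, as an engineer would, in place of code of your own. Each camera call takes 0.05 s, during which the arm holds its last target. There are 200 camera calls.

## Task

The waxing is done, so close up the wax jar: take the brush off its mouth and lay it in the aluminium tray, then set the lid on the jar. So that it cannot cross-thread, keep the lid resting on the jar and turn it backward (anticlockwise seen from above) until you feel it drop off the thread start, and only then screw it forward (clockwise) until it is fully down on the jar's rim. Leave everything else on the bench where it is.

Things in the scene. Friction and masses are not known exactly. Their poses are not given: they have to be found in the camera images.
- brush: flat wax brush, 180 mm long and 16 mm thick, red wooden handle 26 mm wide (its last 20 mm narrower), steel ferrule 46 mm wide, pale bristles; lies across the open jar mouth at the start. Origin on its underside at its balance point, below the middle of its width; its x runs along the brush to the bristles: the handle spans x = -92 to +18 mm, ferrule and bristles x = +18 to +88 mm; z up. About 70 g
- tray: shallow open aluminium tray fixed on the bench, 230 mm (its x) by 100 mm (its y), walls 6 mm thick and 18 mm high, floor 6 mm thick; origin under its centre on the bench. It and the lid may lie on either side of the jar
- lid: black ribbed screw lid with a green disc on top, diameter 64 mm, 25.5 mm high, about 80 g, standing right way up on the bench; origin at the centre of its lower edge, z up. Inside, 4 mm above the lower edge, four lugs spaced 90 degrees; they cannot be seen from above and their angle is unknown
- lid_seat (a point): point on the lid's axis at the underside of its cap, 18.5 mm above the lid's lower edge and 7 mm below its top; it meets jar_mouth when the lid is fully home
- jar_mouth (a point): centre of the rim of the open wax jar, 109 mm above the bench; z up, its x turns with the jar. The jar is square brown glass, 84 mm wide, its flat shoulder 80 mm above the bench; round neck 47 mm in diameter, which the lid's lugs clear by 1.8 mm all round; the lid must be centred on it within about 1.5 mm
- jar_thread (a point): point on the neck's axis, 5 mm below the rim, level with the starts of a coarse right-hand thread: four starts, 90 degrees apart at unknown angles, 24 mm rise per turn. Wherever the lid is set down, lid_seat stands 4 to 10 mm above the rim; turned backward it climbs 0.067 mm per degree and within 90 degrees drops 6 mm, to 4 mm above the rim; then about 80 degrees clockwise bring it home, where it stops
- jar (a joint): turn of the square jar in the loose square recess of its holder: about 4.6 degrees (0.08 rad) of easy play either way, positive anticlockwise from above, so the jar follows the lid's turning until it meets the recess
- holder: dark wooden jar holder fixed on the bench, 130 mm square and 34 mm high; origin under its centre, straight below jar_mouth; x and y along its sides
- gouge_a: gouge with pale wooden handle, 230 mm long, lying on the bench; leave alone
- gouge_b: gouge with dark wooden handle, 230 mm long, lying on the bench; leave alone
- knife: carving knife, 170 mm long and 18 mm thick, lying between robot and jar; leave alone
- stone: grey sharpening stone on a wooden base, 215 by 80 by 36 mm; leave alone
- glue: white glue bottle, 60 mm in diameter, 170 mm high, standing; leave alone
- mallet: turned dark carver's mallet standing on its head, 92 mm in diameter, 250 mm high; leave alone
- blank: pale block with a roughed-out carving, 130 by 65 by 77 mm; leave alone
Not all that is in view belongs to the job. Leave any pink or yellow look-alike of the lid alone.

How it is judged:
By the outcome, as a careful person would: the job done as asked, in the order asked, and still so for the second after the job is handed in, with the robot touching nothing.
It also fails if it takes over 70 s, if anything falls off the work surface, if the arm or the gripper's body presses on something with over 40 N, if the wrist force passes 120 N, or if a joint passes its speed limit or range.

## Working session

There is one attempt and no reset: what is moved stays moved. The work goes in short steps, Python scripts to look and compute and a tool call to move; the robot and the scene stay as the last step left them, time stands still between calls to the robot, and variables do not carry over. Pictures are saved under pics/ and viewed, at most 10 in all, crops included, and the job is handed in when it is done.

Besides the shell and the picture viewer there is one more tool, called after "Request:" by a JSON object that holds its "op" and its "data", one argument or row to a line. arm_command: Moves the arm, as the interface text tells. Its arguments: {"type":"object","properties":{"deltas":{"type":"array"},"newtons":{"type":"number"}},"required":["deltas"]}

```bash
mkdir -p pics; ls; cat > h.py <<'E'
import numpy as np, cv2
from plant import r
def save(n,f):
    im=r.get_image(n); cv2.imwrite(f,im[:,:,::-1]); return im
def K(p):
    f=200/np.tan(np.radians(p["fovy"])/2); return np.array([[f,0,p["cx"]],[0,f,p["cy"]],[0,0,1]])
def ray(p,uv):
    q=cv2.undistortPoints(np.array(uv,float).reshape(-1,1,2),K(p),np.array(p["D"],float)).reshape(-1,2)
    T=np.array(p["T"]); d=np.c_[q[:,0],-q[:,1],-np.ones(len(q))]@T[:3,:3].T
    return T[:3,3],d
def plane(p,uv,z):
    o,d=ray(p,uv); return o+d*((z-o[2])/d[:,2])[:,None]
def tri(p1,a,p2,b):
    A=np.zeros((3,3));v=np.zeros(3);L=[]
    for p,u in((p1,a),(p2,b)):
        o,d=ray(p,[u]);d=d[0]/np.linalg.norm(d[0]);M=np.eye(3)-np.outer(d,d);A+=M;v+=M@o;L.append((o,M))
    x=np.linalg.solve(A,v); return x,[np.linalg.norm(M@(x-o)) for o,M in L]
def proj(p,X):
    T=np.linalg.inv(np.array(p["T"])); c=np.atleast_2d(X)@T[:3,:3].T+T[:3,3]
    c=c*[1,-1,-1]; return cv2.projectPoints(c,np.zeros(3),np.zeros(3),K(p),np.array(p["D"],float))[0].reshape(-1,2)
E
python3 - <<'E'
from h import *
np.set_printoptions(precision=3,suppress=True)
a=save("scene","pics/scene.png");b=save("top","pics/top.png")
for n in("scene","top","wrist"):
    p=r.camera_params(n);print(n,p["fovy"],p["cx"],p["cy"],p["D"]);print(np.array(p["T"]))
print(r.observe())
E
```

```text
pics
scene 45.10775700468534 321.14496684512295 208.1243809639769 [-0.032  0.     0.     0.     0.   ]
[[-0.792 -0.483  0.373  1.24 ]
 [ 0.61  -0.636  0.473  0.827]
 [ 0.009  0.602  0.798  1.523]
 [ 0.     0.     0.     1.   ]]
top 47.80113954663883 318.1760170112591 195.88022840086876 [-0.004  0.     0.     0.     0.   ]
[[ 0.006  0.993 -0.12   0.388]
 [-1.     0.005 -0.007 -0.039]
 [-0.007  0.12   0.993  1.611]
 [ 0.     0.     0.     1.   ]]
wrist 71.94537624103351 318.8265979411178 199.92884651347788 [0.002 0.    0.    0.    0.   ]
[[ 0.311  0.913  0.266  0.269]
 [-0.95   0.3    0.084 -0.595]
 [-0.003 -0.278  0.96   0.374]
 [ 0.     0.     0.     1.   ]]
{'t': 0.1, 'qpos': array([ 1.228,  0.616, -0.013,  1.425,  0.008,  1.103, -0.04 ]), 'joint_velocities': array([-0.   , -0.004, -0.   , -0.004, -0.001, -0.001,  0.001]), 'effort': array([  0.001, -47.039,   0.26 , -17.157,   0.01 ,   0.006,  -0.   ]), 'ee_pos': array([ 0.202, -0.617,  0.255]), 'tool_rot': array([-3.139,  0.   ,  0.317]), 'force': array([-0.182, -0.573, -0.84 ]), 'wrist_torque': array([ 0.044, -0.063, -0.06 ]), 'grip_force': 0.0, 'finger_gap': 0.9975341444840596}
```

View pics/scene.png

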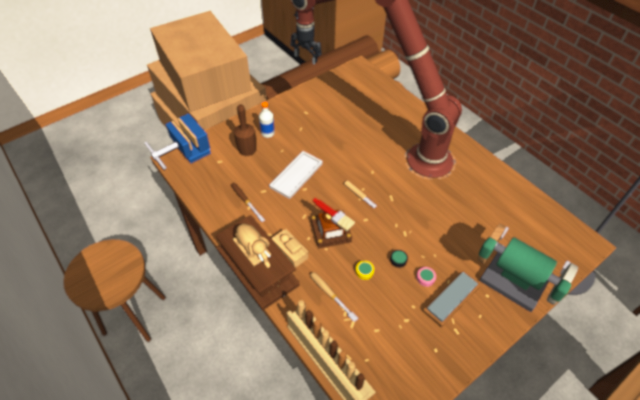

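View pics/top.png

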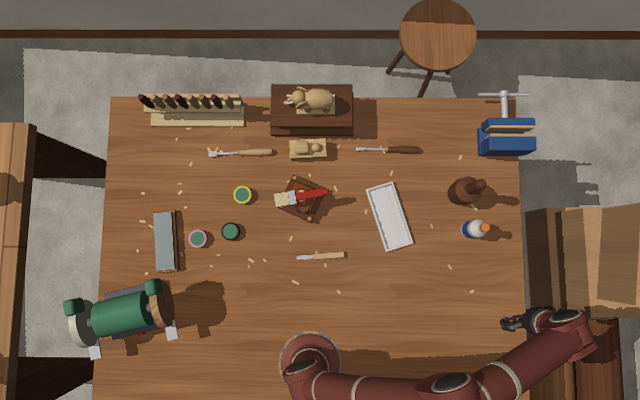

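The scene view shows the jar holder at about (330,230) with the red brush across it, and the tray at (297,174). The top view shows the brush at (300,197) and the tray at (389,216). There are three lid candidates in the top view: yellow at (242,195), pink at (198,239), and black with a green disc at (231,231). The black one fits the description. I'll confirm it in an enlarged crop while measuring.

```bash
cat > m1.py <<'E'
from h import *
np.set_printoptions(precision=4,suppress=True)
S=cv2.imread("pics/scene.png");T=cv2.imread("pics/top.png")
ps,pt=r.camera_params("scene"),r.camera_params("top")
def blob(im,box,f):
    x0,y0,x1,y1=box; c=im[y0:y1,x0:x1]; h=cv2.cvtColor(c,cv2.COLOR_BGR2HSV).astype(int)
    m=f(h).astype(np.uint8); n,l,st,ce=cv2.connectedComponentsWithStats(m); i=1+np.argmax(st[1:,4])
    ct=max(cv2.findContours((l==i).astype(np.uint8),0,1)[0],key=cv2.contourArea)+[x0,y0]
    return ce[i]+[x0,y0],st[i,4],cv2.minAreaRect(ct),ct
green=lambda h:(abs(h[...,0]-75)<25)&(h[...,1]>90)&(h[...,2]>35)
red=lambda h:((h[...,0]<5)|(h[...,0]>172))&(h[...,1]>170)&(h[...,2]>90)
grey=lambda h:(h[...,1]<50)&(h[...,2]>120)
a=blob(S,(385,245,415,272),green);b=blob(T,(218,218,245,245),green)
print("lid",a[:2],b[:2],tri(ps,a[0],pt,b[0]))
a=blob(S,(300,190,360,240),red);b=blob(T,(270,180,335,215),red)
print("red",a[:3],b[:3],tri(ps,a[0],pt,b[0]))
print(cv2.boxPoints(b[2]))
a=blob(S,(265,145,330,200),grey);b=blob(T,(360,175,420,260),grey)
print("tray",a[:3],b[:3],tri(ps,a[0],pt,b[0])); print(plane(pt,cv2.boxPoints(b[2]),.018)); print(plane(ps,cv2.boxPoints(a[2]),.018))
c=np.hstack([cv2.resize(T[170:260,180:300],None,fx=4,fy=4,interpolation=2),cv2.resize(S[190:280,330:410],None,fx=4,fy=4,interpolation=2)])
cv2.imwrite("pics/crop1.png",c)
E
python3 m1.py
```

```text
lid (array([398.5241, 257.0414]), np.int32(145)) (array([228.9619, 230.8762]), np.int32(105)) (array([0.4535, 0.2853, 0.0256]), [np.float64(0.0006891873949440518), np.float64(0.0006891873949439792)])
red (array([324.36 , 207.088]), np.int32(125), ((323.4999694824219, 206.99998474121094), (24.684158325195312, 6.1017022132873535), 33.690067291259766)) (array([310.8908, 193.7686]), np.int32(229), ((311.270263671875, 193.62161254882812), (7.891151428222656, 32.22220230102539), 80.53767395019531)) (array([ 0.5736, -0.0027,  0.1193]), [np.float64(0.0019203761858059378), np.float64(0.001920376185806004)])
[[294.7297 192.3784]
 [326.5135 187.0811]
 [327.8108 194.8649]
 [296.027  200.1622]]
tray (array([295.4075, 174.1454]), np.int32(1114), ((296.0000305175781, 174.00001525878906), (22.62741470336914, 53.740108489990234), 45.0)) (array([388.8449, 216.3489]), np.int32(1909), ((388.7500305175781, 216.25), (66.09159851074219, 29.09295082092285), 71.56504821777344)) (array([ 0.5089, -0.2788,  0.0048]), [np.float64(0.00110113035806874), np.float64(0.001101130358068691)])
[[ 0.604  -0.1923  0.018 ]
 [ 0.6376 -0.2909  0.018 ]
 [ 0.4155 -0.3611  0.018 ]
 [ 0.383  -0.264   0.018 ]]
[[ 0.634  -0.2858  0.018 ]
 [ 0.3837 -0.3643  0.018 ]
 [ 0.3857 -0.2485  0.018 ]
 [ 0.6295 -0.1791  0.018 ]]
```

View pics/crop1.png

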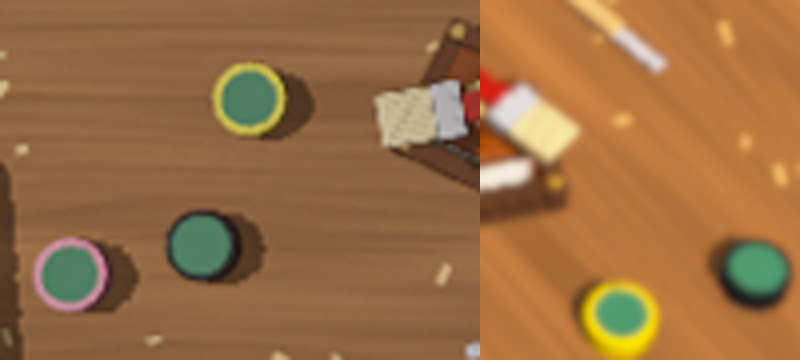

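The crop confirms it: the lid at top-view (231,231) has a black rim, and the other two have yellow and pink rims. Its top triangulates to (0.454, 0.285, 0.026), which matches the given 25.5 mm height. The tray is at about (0.51,-0.277). Next I'll move the wrist camera over the jar.

Request:
{"op": "arm_command", "data": {
  "deltas": [0.05,0.06,0.1,0.065,0,0,10,0.05,0.367,0.647,0.065,0,0,81,0.05,0.367,0.647,0.065,0,0,81,0.05,0.367,0.647,0.065,0,0,81,0.05,0.367,0.647,0.065,0,0,81,0.05,0.367,0.647,0.065,0,0,81,0.05,0.367,0.647,0.065,0,0,81,0.05,0.367,0.647,0.065,0,0,81,0.05,0.367,0.647,0.065,0,0,81,0.05,0.367,0.647,0.065,0,0,81],
  "newtons": 40
}}

```text
t: 1.35
ee_pos: [0.5073, -0.0802, 0.3147]
tool_rot: [-3.141, 0.0, 1.73]
force: [0.7, -0.8, -0.9]
finger_gap: 0.582
grip_force: 0.0
```

Request:
{"op": "arm_command", "data": {
  "deltas": [0.05,0.06,0.11,0.005,0,0,0,0.05,0.06,0.11,0.005,0,0,0,0.05,0.06,0.11,0.005,0,0,0,0.05,0.06,0.11,0.005,0,0,0]
}}

```text
t: 1.85
ee_pos: [0.5664, 0.0277, 0.3192]
tool_rot: [-3.14, 0.001, 1.731]
force: [-0.2, 0.2, 0.3]
finger_gap: 0.584
grip_force: 0.0
```

```bash
python3 - <<'E'
from h import *
import pickle
print(r.observe()["ee_pos"],r.observe()["tool_rot"],r.observe()["joint_velocities"].round(3))
p=r.camera_params("wrist");save("wrist","pics/w1.png");pickle.dump(p,open("w1.pkl","wb"))
E
```

```text
[0.56642383 0.02771705 0.3191593 ] [-3.13961986e+00  9.22203632e-04  1.73053559e+00] [ 0.035 -0.013  0.024  0.01  -0.     0.001 -0.002]
```

View pics/w1.png

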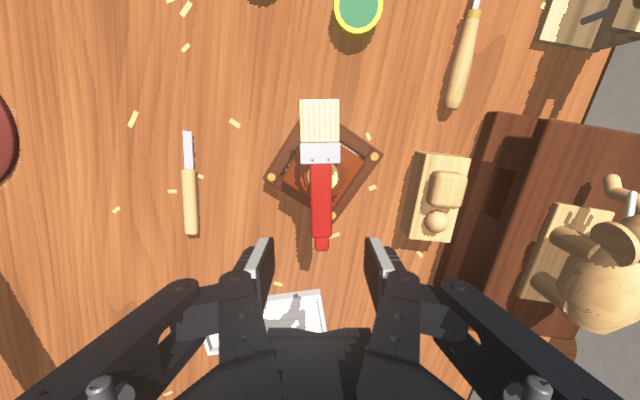

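The wrist view shows the brush lying vertically in the image. The bristle tip is at (320,100), the ferrule and handle meet at (320,163), and the handle end is at (322,250). The jar mouth is behind it at about (322,178).

```bash
cat > br.py <<'E'
from h import *
import pickle
np.set_printoptions(precision=4,suppress=True)
def pts(f,box=(270,60,370,270)):
    im=cv2.imread(f);x0,y0,x1,y1=box;h=cv2.cvtColor(im[y0:y1,x0:x1],cv2.COLOR_BGR2HSV).astype(int)
    m=(((h[...,0]<4)|(h[...,0]>172))&(h[...,1]>185)&(h[...,2]>110)).astype(np.uint8)
    n,l,st,ce=cv2.connectedComponentsWithStats(m);i=1+np.argmax(st[1:,4])
    ys,xs=np.where(l==i); c=np.polyfit(ys,xs,1)
    t,b=ys.min(),ys.max()+1
    return np.array([[np.polyval(c,t)+x0,t+y0],[np.polyval(c,b)+x0,b+y0],ce[i]+[x0,y0]]),st[i]
if __name__=="__main__":
    q,s=pts("pics/w1.png");p=pickle.load(open("w1.pkl","rb"))
    X=plane(p,q,.125);print(q,s,X);print(np.linalg.norm(X[0]-X[1]));print(np.degrees(np.arctan2(*(X[0]-X[1])[1::-1])))
    print(plane(p,[[303,100],[338,100],[322,178]],.125), plane(p,[[269,178],[378,156],[330,216]],.034))
E
python3 br.py
```

```text
Traceback (most recent call last):
  File "br.py", line 12, in <module>
    q,s=pts("pics/w1.png");p=pickle.load(open("w1.pkl","rb"))
        ~~~^^^^^^^^^^^^^^^
  File "br.py", line 7, in pts
    n,l,st,ce=cv2.connectedComponentsWithStats(m);i=1+np.argmax(st[1:,4])
                                                      ~~~~~~~~~^^^^^^^^^^
ValueError: attempt to get argmax of an empty sequence
```

```bash
python3 - <<'E'
import cv2
h=cv2.cvtColor(cv2.imread("pics/w1.png"),cv2.COLOR_BGR2HSV)
print(h[170:255:7,321].tolist(),h[200,300:345:4].tolist())
E
sed -i 's/>185)/>190)/;s/<4)|/<6)|/;s/>110)/>60)/' br.py; python3 br.py
```

```text
[[3, 169, 234], [2, 171, 233], [2, 172, 234], [2, 173, 235], [2, 176, 233], [2, 177, 233], [2, 177, 235], [2, 179, 234], [2, 178, 233], [2, 178, 233], [2, 177, 243], [2, 178, 237], [13, 134, 230]] [[10, 125, 102], [10, 126, 103], [10, 128, 102], [2, 179, 216], [2, 177, 232], [2, 175, 233], [2, 177, 234], [2, 176, 233], [7, 151, 125], [9, 168, 176], [10, 142, 135], [10, 135, 149]]Traceback (most recent call last):
  File "br.py", line 12, in <module>
    q,s=pts("pics/w1.png");p=pickle.load(open("w1.pkl","rb"))
        ~~~^^^^^^^^^^^^^^^
  File "br.py", line 7, in pts
    n,l,st,ce=cv2.connectedComponentsWithStats(m);i=1+np.argmax(st[1:,4])
                                                      ~~~~~~~~~^^^^^^^^^^
    return _wrapfunc(a, 'argmax', axis=axis, out=out, **kwds)
    return bound(*args, **kwds)
ValueError: attempt to get argmax of an empty sequence
```

```bash
sed -i 's/>190)/>155)/;s/<6)|/<5)|/;s/>60)/>190)/' br.py; python3 br.py
```

```text
[[320.2036 165.    ]
 [321.678  251.    ]
 [320.8841 204.6922]] [  40  105   22   86 1579] [[ 0.5639  0.0495  0.125 ]
 [ 0.583  -0.0567  0.125 ]
 [ 0.5723  0.0029  0.125 ]]
0.10790153058851702
100.17855571942574
[[0.5346 0.1155 0.125 ]
 [0.5716 0.1214 0.125 ]
 [0.5684 0.035  0.125 ]] [[ 0.4942  0.004   0.034 ]
 [ 0.6476  0.0618  0.034 ]
 [ 0.5942 -0.0407  0.034 ]]
```

Request:
{"op": "arm_command", "data": {
  "deltas": [0.05,0.006,-0.0265,-0.06,0,0,1,0.05,0.006,-0.0265,-0.115,0,0,1,0.05,0.006,-0.0265,-0.119,0,0,1,0.05,0.006,-0.0265,-0.119,0,0,1]
}}

```text
t: 2.4
ee_pos: [0.5736, 0.0015, 0.2025]
tool_rot: [3.139, 0.0, 1.747]
force: [-0.6, -1.0, -0.5]
finger_gap: 0.588
grip_force: 0.0
```

```bash
python3 - <<'E'
from br import *
o=r.observe();print(o["ee_pos"],o["tool_rot"],o["joint_velocities"].round(3))
p2=r.camera_params("wrist");save("wrist","pics/w2.png");pickle.dump(p2,open("w2.pkl","wb"))
p1=pickle.load(open("w1.pkl","rb"))
q1,s=pts("pics/w1.png");q2,s2=pts("pics/w2.png",(250,0,400,399))
print(q2,s2,plane(p2,q2,.125))
for a,b in zip(q1,q2): print(tri(p1,a,p2,b))
E
```

```text
[0.5736 0.0015 0.2025] [3.1393 0.0001 1.7469] [-0.008 -0.028 -0.018 -0.031  0.002 -0.004 -0.002]
[[317.3193 152.    ]
 [317.9273 265.    ]
 [317.614  206.7822]] [  51  152   33  113 3407] [[ 0.564   0.0501  0.125 ]
 [ 0.5798 -0.0376  0.125 ]
 [ 0.5712  0.0102  0.125 ]]
(array([0.5637, 0.0514, 0.1367]), [np.float64(8.397514805871109e-05), np.float64(8.397514805863875e-05)])
(array([ 0.6109, -0.2129, -0.1905]), [np.float64(0.0002740437306624667), np.float64(0.00027404373066238364)])
(array([ 0.6183, -0.2584, -0.7346]), [np.float64(0.0013157542105896119), np.float64(0.001315754210589615)])
```

View pics/w2.png

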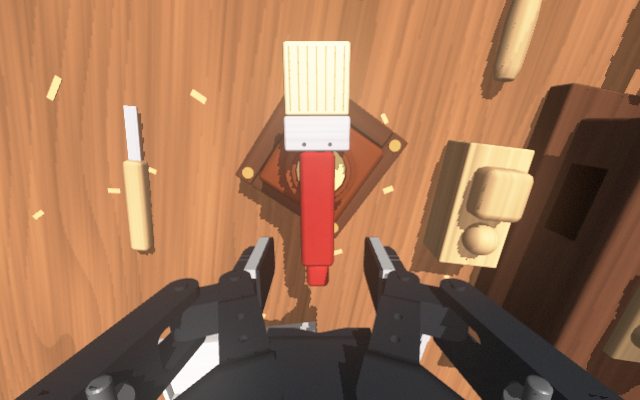

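The second view shows the handle centred between the pads, with the handle at column 318 and the pad midpoint at 319. The 20 mm narrow end runs from row 265 to 285. The wide handle part measures 89 mm (90 expected), which agrees with a top at z = 0.125. I'll go down and grip.

Request:
{"op": "arm_command", "data": {
  "deltas": [0.05,0,-0.001,-0.04,0,0,0,0.05,0,-0.001,-0.062,0,0,0,0.05,0,-0.001,-0.068,0,0,0,0.05,0,-0.001,-0.068,0,0,0,0.02,0,-0.001,-0.068,0,0,0,0.02,0,-0.001,-0.068,0,0,0,0.02,0,-0.001,-0.068,0,0,0,0.02,0,-0.001,-0.068,0,0,0],
  "newtons": 50
}}

```text
t: 3.45
ee_pos: [0.5738, 0.0011, 0.1346]
tool_rot: [3.139, 0.0, 1.748]
force: [-1.7, -0.8, 6.6]
finger_gap: 0.293
grip_force: 50.1
```

Request:
{"op": "arm_command", "data": {
  "deltas": [0.02,0,0,0.03,0,0,0,0.02,0,0,0.08,0,0,0,0.02,-0.01,-0.03,0.1,0,0,-10,0.02,-0.02,-0.07,0.1,0,0,-20,0.02,-0.03,-0.11,0.1,0,0,-30,0.02,-0.045,-0.155,0.1,0,0,-40,0.02,-0.06,-0.2,0.1,0,0,-50,0.02,-0.075,-0.245,0.1,0,0,-60,0.02,-0.085,-0.275,0.1,0,0,-70,0.02,-0.093,-0.288,0.1,0,0,-80]
}}

```text
t: 4.7
ee_pos: [0.4785, -0.2897, 0.2329]
tool_rot: [3.141, 0.001, 0.342]
force: [0.6, 0.3, -0.9]
finger_gap: 0.29
grip_force: 49.4
```

Request:
{"op": "arm_command", "data": {
  "deltas": [0.02,0,0,0,0,0,-2,0.02,0,0,0,0,0,-2]
}}

```text
t: 4.95
ee_pos: [0.4805, -0.2857, 0.2329]
tool_rot: [-3.141, -0.001, 0.321]
force: [0.5, -0.6, -1.6]
finger_gap: 0.288
grip_force: 49.4
```

```bash
python3 - <<'E'
from h import *
import pickle
np.set_printoptions(precision=4,suppress=True)
o=r.observe();print(o["t"],o["ee_pos"],o["tool_rot"],o["grip_force"],o["finger_gap"],o["force"])
p=r.camera_params("wrist");save("wrist","pics/w3.png");pickle.dump(p,open("w3.pkl","wb"))
pt=r.camera_params("top");save("top","pics/t3.png")
print(proj(p,[[.604,-.1923,.018],[.6376,-.2909,.018],[.4155,-.3611,.018],[.383,-.264,.018]]))
E
```

```text
4.95 [ 0.4805 -0.2857  0.2329] [-3.1407 -0.0008  0.3208] 49.36843514442444 0.2878960968077839 [ 0.4997 -0.5811 -1.5841]
[[273.8183  47.325 ]
 [369.7888  46.3951]
 [358.2332 243.274 ]
 [280.6852 243.4213]]
```

View pics/w3.png

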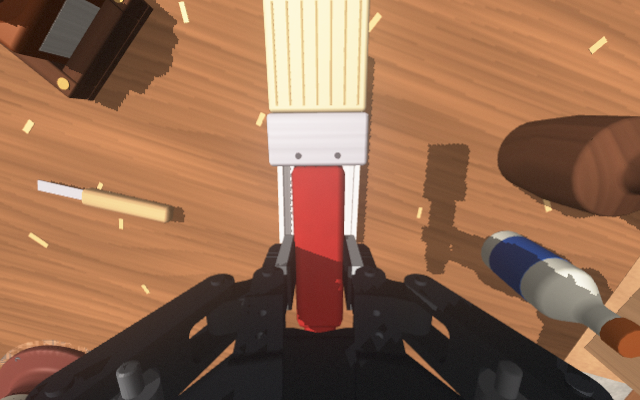

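The brush is held and lined up with the tray. The tray's walls show at columns 278 and 360, where the calibration predicts them. I'll lower it.

Request:
{"op": "arm_command", "data": {
  "deltas": [0.02,0,0,-0.05,0,0,0,0.02,0,0,-0.1,0,0,0,0.02,0,0,-0.15,0,0,0,0.02,0,0,-0.18,0,0,0,0.02,0,0,-0.19,0,0,0,0.02,0,0,-0.195,0,0,0,0.02,0,0,-0.198,0,0,0,0.02,0,0,-0.198,0,0,0]
}}

```text
t: 6.05
ee_pos: [0.4804, -0.2874, 0.0358]
tool_rot: [3.14, -0.001, 0.317]
force: [-0.5, -0.2, -1.0]
finger_gap: 0.292
grip_force: 49.3
```

Request:
{"op": "arm_command", "data": {
  "deltas": [0.02,0,0,-0.002,0,0,0,0.02,0,0,-0.004,0,0,0,0.02,0,0,-0.004,0,0,0]
}}

```text
t: 6.42
ee_pos: [0.4801, -0.2873, 0.0317]
tool_rot: [3.141, -0.001, 0.317]
force: [-1.2, 1.2, 5.1]
finger_gap: 0.292
grip_force: 49.9
```

Request:
{"op": "arm_command", "data": {
  "deltas": [0.042,0,0,0,0,0,0,0.042,0,0,0.001,0,0,0,0.042,0,0,0.02,0,0,0,0.042,0,0,0.07,0,0,0,0.06,0,0,0.13,0,0,0,0.085,0,0,0.19,0,0,0,0.085,0,0.03,0.22,0,0,5,0.085,0,0.09,0.22,0,0,14,0.085,0,0.15,0.22,0,0,23,0.085,0,0.21,0.22,0,0,32]
}}

```text
t: 7.68
ee_pos: [0.4796, -0.0754, 0.2511]
tool_rot: [3.141, -0.0, 0.88]
force: [1.0, 0.2, -0.2]
finger_gap: 0.996
grip_force: 0.0
```

```bash
python3 - <<'E'
from h import *
o=r.observe();print(o["t"],o["ee_pos"],o["tool_rot"],o["force"])
p=r.camera_params("top");T=save("top","pics/t4.png")
h=cv2.cvtColor(cv2.imread("pics/t4.png"),cv2.COLOR_BGR2HSV).astype(int)[170:260,350:430]
m=((h[...,0]<6)|(h[...,0]>172))&(h[...,1]>150)&(h[...,2]>90);ys,xs=np.where(m)
print(len(xs), plane(p,[[xs.mean()+350,ys.mean()+170]],.022) if len(xs) else "")
E
```

```text
7.675 [ 0.47957263 -0.07536418  0.25109807] [ 3.14099196e+00 -4.29723516e-04  8.80090326e-01] [ 0.95761375  0.24171119 -0.18762808]
182 [[ 0.47949555 -0.28891262  0.022     ]]
```

Request:
{"op": "arm_command", "data": {
  "deltas": [0.085,0.03,0.04,0.02,0,0,10,0.085,0.06,0.075,0.03,0,0,20,0.085,0.088,0.105,0.03,0,0,30,0.085,0.088,0.105,0.03,0,0,39,0.085,0.088,0.105,0.03,0,0,39]
}}

```text
t: 8.35
ee_pos: [0.5677, 0.0277, 0.2803]
tool_rot: [-3.14, -0.0, 1.554]
force: [-0.2, 0.2, 0.6]
finger_gap: 0.996
grip_force: 0.0
```

```bash
python3 - <<'E'
from h import *
import pickle
o=r.observe();print(o["t"],o["ee_pos"],o["tool_rot"])
p=r.camera_params("wrist");save("wrist","pics/w4.png");pickle.dump(p,open("w4.pkl","wb"))
im=cv2.imread("pics/w4.png");c=cv2.resize(im[80:280,220:420],None,fx=3,fy=3,interpolation=2);cv2.imwrite("pics/w4c.png",c)
print(proj(p,[[.568,.035,.109],[.568,.035,.08]]))
E
```

```text
8.35 [0.56772497 0.02765861 0.28029958] [-3.14029451e+00 -1.02324169e-04  1.55406372e+00]
[[319.45687819 181.9643691 ]
 [319.43390403 176.65764902]]
```

View pics/w4c.png

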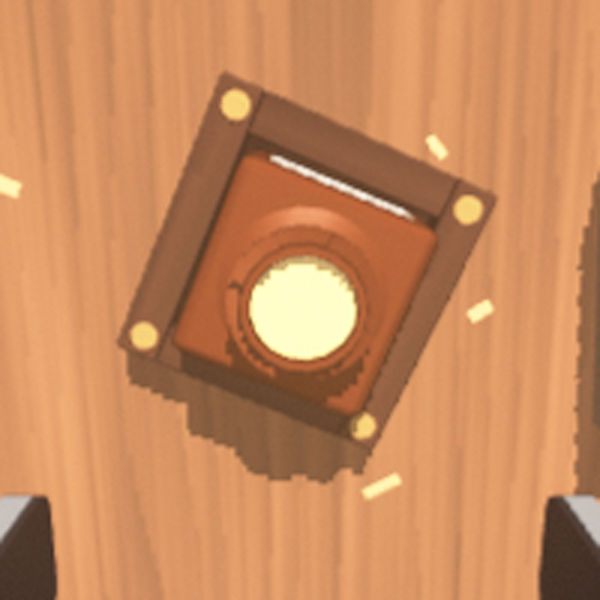

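The crop shows the holder's four pale pins at full-image pixels (299,115), (376,150), (341,222) and (268,192). The jar mouth is at about (321,182). I'll take a second view from another place to triangulate.

Request:
{"op": "arm_command", "data": {
  "deltas": [0.085,-0.06,0.04,0.0,0,0,0,0.085,-0.06,0.05,0.0,0,0,0,0.085,-0.06,0.05,0.0,0,0,0]
}}

```text
t: 8.78
ee_pos: [0.5076, 0.0785, 0.2815]
tool_rot: [3.14, 0.0, 1.557]
force: [0.5, -0.1, 0.0]
finger_gap: 0.993
grip_force: 0.0
```

```bash
cat > jar.py <<'E'
from h import *
import pickle,sys
np.set_printoptions(precision=4,suppress=True)
def feats(f,p,c):
    im=cv2.imread(f);h=cv2.cvtColor(im,cv2.COLOR_BGR2HSV).astype(int)
    # mouth: bright pale disc
    out={}
    m=((h[...,2]>215)&(h[...,1]<120)&(h[...,0]>20)&(h[...,0]<40)).astype(np.uint8)
    n,l,st,ce=cv2.connectedComponentsWithStats(m)
    for i in range(1,n):
        if st[i,4]>300 and np.hypot(*(ce[i]-c))<45: 
            ct=max(cv2.findContours((l==i).astype(np.uint8),0,1)[0],key=len)
            out["mouth"]=(ce[i],st[i],cv2.fitEllipse(ct))
    pins=[]
    m=((abs(h[...,0]-21)<5)&(h[...,1]>90)&(h[...,2]>190)).astype(np.uint8)
    n,l,st,ce=cv2.connectedComponentsWithStats(m)
    for i in range(1,n):
        if 30<st[i,4]<250 and 30<np.hypot(*(ce[i]-c))<100: pins.append((ce[i],st[i,2:5].tolist()))
    out["pins"]=pins
    return out
if __name__=="__main__":
    o=r.observe();print(o["t"],o["ee_pos"],o["tool_rot"])
    p5=r.camera_params("wrist");save("wrist","pics/w5.png");pickle.dump(p5,open("w5.pkl","wb"))
    p4=pickle.load(open("w4.pkl","rb"))
    for f,p in(("pics/w4.png",p4),("pics/w5.png",p5)):
        c=proj(p,[[.568,.035,.1]])[0]; F=feats(f,p,c);print(c,F.get("mouth"))
        for q in F["pins"]: print(q,plane(p,[q[0]],.034))
E
python3 jar.py
```

```text
8.775 [0.5076 0.0785 0.2815] [3.1402 0.0002 1.5567]
[319.4493 180.2137] (array([320.5961, 183.2589]), array([303, 168,  36,  32, 869], dtype=int32), ((320.5916442871094, 183.29417419433594), (30.617050170898438, 34.285343170166016), 93.46540069580078))
(array([298.0571, 114.3857]), [9, 10, 70]) [[0.5422 0.1063 0.034 ]]
(array([375.5714, 149.3492]), [9, 9, 63]) [[0.6419 0.0609 0.034 ]]
(array([267.5185, 191.4815]), [8, 8, 54]) [[0.4966 0.0064 0.034 ]]
(array([341.25, 221.8 ]), [7, 8, 40]) [[ 0.5976 -0.0394  0.034 ]]
[371.3645 222.1495] (array([373.1446, 225.4689]), array([357, 211,  33,  30, 740], dtype=int32), ((373.1435852050781, 225.50059509277344), (28.085721969604492, 31.643997192382812), 77.01783752441406))
(array([344.75  , 154.4286]), [9, 8, 56]) [[0.5423 0.1057 0.034 ]]
(array([417.4151, 186.6792]), [8, 8, 53]) [[0.642  0.0605 0.034 ]]
(array([312.0444, 225.3333]), [8, 8, 45]) [[0.497  0.0062 0.034 ]]
```

Request:
{"op": "arm_command", "data": {
  "deltas": [0.085,-0.014,0.055,-0.02,0,0,0,0.085,-0.028,0.11,-0.03,0,0,0,0.085,-0.042,0.16,-0.03,0,0,0,0.085,-0.054,0.2,-0.03,0,0,0,0.085,-0.054,0.2,-0.03,0,0,0,0.085,-0.054,0.2,-0.03,0,0,0]
}}

```text
t: 9.57
ee_pos: [0.4556, 0.2762, 0.2506]
tool_rot: [3.141, 0.001, 1.552]
force: [0.2, -0.4, 1.2]
finger_gap: 0.995
grip_force: 0.0
```

```bash
cat > lid.py <<'E'
from jar import *
def lid(f,p,c,R=60):
    im=cv2.imread(f);h=cv2.cvtColor(im,cv2.COLOR_BGR2HSV).astype(int)
    m=((abs(h[...,0]-75)<20)&(h[...,1]>70)&(h[...,2]>50)).astype(np.uint8)
    n,l,st,ce=cv2.connectedComponentsWithStats(m);b=[i for i in range(1,n) if st[i,4]>200 and np.hypot(*(ce[i]-c))<R]
    i=max(b,key=lambda i:st[i,4]);ct=max(cv2.findContours((l==i).astype(np.uint8),0,1)[0],key=len)
    return cv2.fitEllipse(ct),st[i]
if __name__=="__main__":
    o=r.observe();print(o["t"],o["ee_pos"],o["tool_rot"])
    p6=r.camera_params("wrist");save("wrist","pics/w6.png");pickle.dump(p6,open("w6.pkl","wb"))
    e,s=lid("pics/w6.png",p6,proj(p6,[[.4535,.2853,.0255]])[0]);print(e,s,plane(p6,[e[0]],.0255))
    pt=r.camera_params("top");print("tri",tri(p6,e[0],pt,(228.96,230.88)))
    p4,p5=[pickle.load(open(f"w{i}.pkl","rb")) for i in(4,5)]
    print("mouth",tri(p4,(320.59,183.29),p5,(373.14,225.5)))
    print("pin",tri(p4,(298.06,114.39),p5,(344.75,154.43)),tri(p4,(375.57,149.35),p5,(417.42,186.68)))
    p1,p2=[pickle.load(open(f"w{i}.pkl","rb")) for i in(1,2)]
    for i,p in((1,p1),(2,p2)):
        for q in feats(f"pics/w{i}.png",p,proj(p,[[.568,.035,.1]])[0])["pins"]:print(i,q,plane(p,[q[0]],.034))
E
python3 lid.py
```

```text
9.575 [0.4556 0.2762 0.2506] [3.1408 0.0015 1.5525]
((315.69732666015625, 171.18580627441406), (37.73918533325195, 38.28816604614258), 86.17805480957031) [ 297  152   39   39 1189] [[0.4517 0.2853 0.0255]]
tri (array([0.4529, 0.285 , 0.0252]), [np.float64(0.0011617603569565123), np.float64(0.0011617603569564973)])
mouth (array([0.5692, 0.0326, 0.1046]), [np.float64(5.933486728413053e-05), np.float64(5.93348672840448e-05)])
pin (array([0.5422, 0.1061, 0.0363]), [np.float64(0.00016931418838566983), np.float64(0.00016931418838577603)]) (array([0.6416, 0.0609, 0.0355]), [np.float64(0.00011682534999726547), np.float64(0.00011682534999730788)])
1 (array([374.1489, 156.0426]), [8, 9, 47]) [[0.642  0.0608 0.034 ]]
1 (array([270.9556, 176.6222]), [8, 8, 45]) [[0.4968 0.0066 0.034 ]]
2 (array([394.2059, 145.2059]), [11, 11, 102]) [[0.642  0.0608 0.034 ]]
2 (array([247.3226, 172.3656]), [11, 11, 93]) [[0.4965 0.0064 0.034 ]]
```

View pics/w6.png

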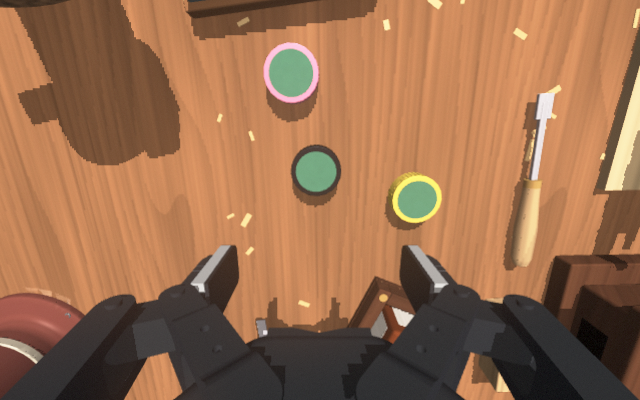

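The wrist view shows the black lid with its green disc at (316,171). The pink look-alike is at (291,73) and the yellow one at (417,199), both clear of the open fingers. The lid is at (0.4517,0.2853), with its top triangulated at z = 0.025. The jar axis is at (0.5694,0.0334). Now going down to the lid.

Request:
{"op": "arm_command", "data": {
  "deltas": [0.0854,-0.004,0.009,-0.06,0,0,0,0.0854,-0.004,0.009,-0.12,0,0,0,0.0854,-0.004,0.009,-0.165,0,0,0,0.0854,-0.004,0.009,-0.185,0,0,0,0.0854,-0.004,0.009,-0.185,0,0,0,0.0854,-0.004,0.009,-0.185,0,0,0]
}}

```text
t: 10.38
ee_pos: [0.4512, 0.2864, 0.0668]
tool_rot: [3.14, -0.001, 1.554]
force: [-0.2, 0.5, 0.0]
finger_gap: 0.999
grip_force: 0.0
```

Request:
{"op": "arm_command", "data": {
  "deltas": [0.0854,0.0005,-0.001,-0.03,0,0,0,0.0854,0.0005,-0.001,-0.044,0,0,0,0.0854,0.0005,-0.001,-0.044,0,0,0,0.0854,0.0005,-0.001,-0.044,0,0,0,0.055,0.0005,-0.001,-0.044,0,0,0,0.055,0.0005,-0.001,-0.044,0,0,0,0.055,0.0005,-0.001,-0.044,0,0,0,0.055,0.0005,-0.001,-0.044,0,0,0],
  "newtons": 60
}}

```text
t: 11.38
ee_pos: [0.4508, 0.2863, 0.0232]
tool_rot: [3.14, -0.001, 1.556]
force: [-1.1, -1.2, 6.2]
finger_gap: 0.726
grip_force: 64.2
```

Request:
{"op": "arm_command", "data": {
  "deltas": [0.055,0,0,0.03,0,0,0,0.055,0,0,0.09,0,0,0,0.055,0,0,0.15,0,0,0,0.055,0,0,0.18,0,0,0,0.055,0,0,0.18,0,0,0,0.055,0,0,0.18,0,0,0]
}}

```text
t: 12.12
ee_pos: [0.4497, 0.285, 0.2009]
tool_rot: [-3.14, 0.002, 1.556]
force: [0.1, -1.1, -0.9]
finger_gap: 0.726
grip_force: 65.7
```

```bash
python3 - <<'E'
from lid import *
o=r.observe();print(o["t"],o["ee_pos"],o["tool_rot"],o["force"],o["grip_force"])
p=r.camera_params("wrist");save("wrist","pics/w7.png");pickle.dump(p,open("w7.pkl","wb"))
z=o["ee_pos"][2]+.0023;c=proj(p,[[*o["ee_pos"][:2],z]])[0];print(c)
cv2.imwrite("pics/w7c.png",cv2.resize(cv2.imread("pics/w7.png")[200:400,170:470],None,fx=2,fy=2))
e,s=lid("pics/w7.png",p,c,90);X=plane(p,[e[0]],z);print(e,s,X,X-o["ee_pos"])
E
```

```text
12.125 [0.4497 0.285  0.2009] [-3.14    0.0017  1.5559] [ 0.1073 -1.1013 -0.8941] 65.71340176044032
[319.5064 275.2782]
((318.8114929199219, 277.0832214355469), (94.58848571777344, 106.9964599609375), 89.87091064453125) [ 265  230  108   95 8092] [[0.4493 0.2841 0.2032]] [[-0.0003 -0.001   0.0023]]
```

View pics/w7c.png

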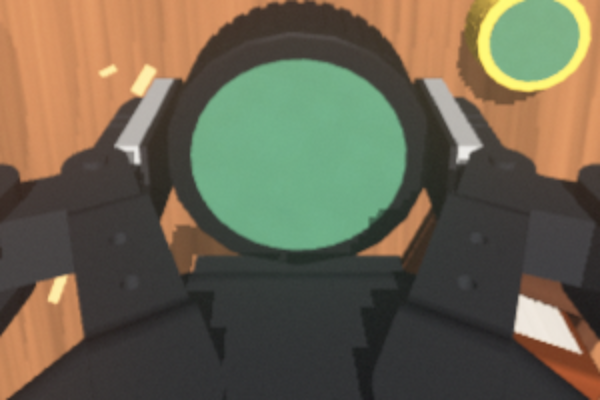

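The held lid is level and centred in the pads, with its offset from the TCP seen as (-0.3,-1.0) mm. So the TCP target over the jar is (0.5697,0.0344).

Request:
{"op": "arm_command", "data": {
  "deltas": [0.055,0.02,-0.045,0,0,0,0,0.055,0.048,-0.1,0,0,0,0,0.055,0.076,-0.155,0,0,0,0,0.055,0.1,-0.21,-0.01,0,0,0,0.055,0.115,-0.24,-0.03,0,0,0,0.055,0.12,-0.2505,-0.04,0,0,0,0.055,0.12,-0.2505,-0.04,0,0,0,0.055,0.12,-0.2505,-0.04,0,0,0]
}}

```text
t: 13.18
ee_pos: [0.5698, 0.0384, 0.1623]
tool_rot: [-3.142, -0.002, 1.56]
force: [0.9, 0.2, 0.2]
finger_gap: 0.723
grip_force: 65.7
```

Request:
{"op": "arm_command", "data": {
  "deltas": [0.055,0,-0.003,0,0,0,0,0.055,0,-0.003,0,0,0,0,0.055,0,-0.003,0,0,0,0]
}}

```text
t: 13.55
ee_pos: [0.5703, 0.0327, 0.1623]
tool_rot: [3.141, -0.0, 1.556]
force: [-0.4, -0.3, -0.8]
finger_gap: 0.731
grip_force: 65.7
```

```bash
python3 -c "
from h import *
for i in range(3):
    o=r.observe();print(o['t'],o['ee_pos'],o['joint_velocities'].round(3))
    r.get_image('top')
"
```

```text
13.55 [0.57031189 0.03269791 0.16226258] [ 0.002  0.002  0.002  0.001 -0.001  0.002 -0.001]
13.6 [0.57030991 0.0326346  0.16215889] [ 0.002  0.003  0.    -0.001 -0.    -0.001  0.001]
13.65 [0.57033476 0.03254208 0.16208151] [ 0.001  0.002  0.001  0.001  0.     0.    -0.   ]
```

Request:
{"op": "arm_command", "data": {
  "deltas": [0.055,-0.0006,0.0018,-0.015,0,0,0,0.055,-0.0006,0.0018,-0.028,0,0,0,0.055,-0.0006,0.0018,-0.034,0,0,0,0.055,-0.0006,0.0018,-0.036,0,0,0,0.055,-0.0006,0.0018,-0.036,0,0,0,0.055,-0.0006,0.0018,-0.036,0,0,0]
}}

```text
t: 14.45
ee_pos: [0.5701, 0.0342, 0.1263]
tool_rot: [3.141, -0.0, 1.556]
force: [0.1, -0.8, -0.8]
finger_gap: 0.725
grip_force: 65.7
```

Request:
{"op": "arm_command", "data": {
  "deltas": [0.055,-0.0004,0,-0.001,0,0,0,0.055,-0.0004,0,-0.002,0,0,0,0.055,-0.0004,0,-0.003,0,0,0,0.055,-0.0004,0,-0.003,0,0,0]
}}

```text
t: 14.95
ee_pos: [0.5693, 0.0342, 0.1228]
tool_rot: [-3.141, 0.0, 1.556]
force: [-0.2, -0.5, -0.5]
finger_gap: 0.724
grip_force: 65.7
```

Request:
{"op": "arm_command", "data": {
  "deltas": [0.055,0,0,-0.001,0,0,0,0.055,0,0,-0.002,0,0,0,0.055,0,0,-0.003,0,0,0,0.055,0,0,-0.003,0,0,0]
}}

```text
t: 15.45
ee_pos: [0.5692, 0.0342, 0.1198]
tool_rot: [-3.141, 0.0, 1.556]
force: [0.3, -0.2, -1.3]
finger_gap: 0.725
grip_force: 65.7
```

Request:
{"op": "arm_command", "data": {
  "deltas": [0.055,0,0,-0.001,0,0,0,0.055,0,0,-0.002,0,0,0,0.055,0,0,-0.002,0,0,0]
}}

```text
t: 15.82
ee_pos: [0.5695, 0.0342, 0.1191]
tool_rot: [3.141, 0.0, 1.556]
force: [-0.9, -0.8, 6.5]
finger_gap: 0.728
grip_force: 66.7
```

Contact at TCP z ≈ 0.1191 with 6.5 N, which puts lid_seat about 5.4 mm above the rim. I expect the drop after about 70° plus the jar's play. I'll turn backward and raise the tool so a light downward load stays on the lid.

Request:
{"op": "arm_command", "data": {
  "deltas": [0.055,-0.0001,0,0,0,0,8,0.055,-0.0002,0,0,0,0,16,0.055,-0.0004,-0.0001,0.0005,0,0,24,0.055,-0.0004,-0.0001,0.0005,0,0,24]
}}

```text
t: 16.32
ee_pos: [0.5697, 0.0353, 0.1205]
tool_rot: [3.139, -0.0, 1.976]
force: [-2.7, 1.2, 10.7]
finger_gap: 0.729
grip_force: 66.9
```

Request:
{"op": "arm_command", "data": {
  "deltas": [0.055,-0.0001,-0.0003,0.0007,0,0,8,0.055,-0.0002,-0.0004,0.0013,0,0,16,0.055,-0.0003,-0.0005,0.0018,0,0,22,0.055,-0.0003,-0.0005,0.0018,0,0,22]
}}

```text
t: 16.82
ee_pos: [0.5689, 0.0348, 0.122]
tool_rot: [3.14, 0.0, 2.36]
force: [-2.5, 0.4, 9.0]
finger_gap: 0.722
grip_force: 66.8
```

Request:
{"op": "arm_command", "data": {
  "deltas": [0.055,-0.0001,-0.0002,0.0006,0,0,7,0.055,-0.0001,-0.0003,0.001,0,0,13,0.055,-0.0001,-0.0003,0.001,0,0,13]
}}

```text
t: 17.2
ee_pos: [0.5687, 0.0343, 0.1228]
tool_rot: [3.14, 0.001, 2.587]
force: [-2.8, 0.5, 7.5]
finger_gap: 0.727
grip_force: 66.7
```

Request:
{"op": "arm_command", "data": {
  "deltas": [0.055,0,-0.0001,0.0003,0,0,5,0.055,0,-0.0002,0.0006,0,0,10,0.055,0,-0.0002,0.0006,0,0,10]
}}

```text
t: 17.58
ee_pos: [0.5691, 0.034, 0.1233]
tool_rot: [3.14, 0.001, 2.761]
force: [-1.3, 0.5, 7.0]
finger_gap: 0.726
grip_force: 66.5
```

Request:
{"op": "arm_command", "data": {
  "deltas": [0.055,0,-0.0001,0.0003,0,0,5,0.055,0,-0.0002,0.0005,0,0,9,0.055,0,-0.0002,0.0005,0,0,9]
}}

```text
t: 17.95
ee_pos: [0.5685, 0.0327, 0.1221]
tool_rot: [-3.142, -0.0, 2.916]
force: [-0.3, 0.5, -0.5]
finger_gap: 0.727
grip_force: 65.8
```

The force fell from 7 N to 0 and the tool sank, so the lid has dropped off the thread start. I'll lower until it rests again.

Request:
{"op": "arm_command", "data": {
  "deltas": [0.055,0,0.0007,-0.0015,0,0,0,0.055,0,0.0007,-0.003,0,0,0,0.055,0,0.0007,-0.0045,0,0,0,0.055,0,0.0007,-0.0045,0,0,0]
}}

```text
t: 18.45
ee_pos: [0.5685, 0.0336, 0.1181]
tool_rot: [-3.141, 0.0, 2.917]
force: [-1.7, -0.0, 2.3]
finger_gap: 0.728
grip_force: 66.2
```

Request:
{"op": "arm_command", "data": {
  "deltas": [0.055,0.0001,0,-0.0005,0,0,-8,0.055,0.0002,0.0001,-0.001,0,0,-16,0.055,0.0002,0.0002,-0.0016,0,0,-24,0.055,0.0002,0.0002,-0.0016,0,0,-24]
}}

```text
t: 18.95
ee_pos: [0.5693, 0.0339, 0.1171]
tool_rot: [3.141, 0.002, 2.5]
force: [-0.7, -1.5, 7.0]
finger_gap: 0.724
grip_force: 66.2
```

Request:
{"op": "arm_command", "data": {
  "deltas": [0.055,0.0001,0,-0.0005,0,0,-8,0.055,0.0002,0,-0.001,0,0,-16,0.055,0.0002,0,-0.0016,0,0,-24,0.055,0.0002,0,-0.0016,0,0,-24]
}}

```text
t: 19.45
ee_pos: [0.5695, 0.034, 0.1155]
tool_rot: [3.14, 0.001, 2.081]
force: [0.0, -0.0, 5.8]
finger_gap: 0.73
grip_force: 66.3
```

Request:
{"op": "arm_command", "data": {
  "deltas": [0.055,0.0001,0,-0.0005,0,0,-8,0.055,0.0002,0,-0.001,0,0,-16,0.055,0.0002,0,-0.0016,0,0,-24,0.055,0.0002,0,-0.0016,0,0,-24]
}}

```text
t: 19.95
ee_pos: [0.5697, 0.0341, 0.1139]
tool_rot: [3.14, 0.0, 1.663]
force: [-0.9, 0.1, 6.3]
finger_gap: 0.725
grip_force: 66.3
```

```bash
python3 -c "
from h import *
o=r.observe();print(o['wrist_torque'],o['qpos'].round(3),o['tool_rot'])"
```

```text
[-0.10121888  0.31545562 -0.03505473] [ 0.185  0.708 -0.455  1.801  0.441  0.734 -0.416] [3.14010289e+00 2.66791934e-04 1.66260443e+00]
```

Request:
{"op": "arm_command", "data": {
  "deltas": [0.055,0,0,-0.0005,0,0,-7,0.055,0,0,-0.0009,0,0,-14,0.055,0,0,-0.0009,0,0,-14,0.055,0,0,-0.0009,0,0,-14]
}}

```text
t: 20.45
ee_pos: [0.5706, 0.034, 0.1137]
tool_rot: [3.138, -0.001, 1.419]
force: [-1.0, -1.1, 9.7]
finger_gap: 0.727
grip_force: 66.7
```

```bash
python3 -c "
from h import *
o=r.observe();print(o['wrist_torque'],o['qpos'].round(3),o['tool_rot'])"
```

```text
[-0.19657083  0.34813923  0.00780195] [ 0.145  0.697 -0.387  1.801  0.38   0.714 -0.602] [ 3.13809830e+00 -7.06400823e-04  1.41882090e+00]
```

The lid stopped going down at TCP z ≈ 0.1137, which is the expected home height, but the torque is still about zero. The jar may be following within its play. I'll turn a little more until the torque rises.

Request:
{"op": "arm_command", "data": {
  "deltas": [0.055,0,0,-0.0002,0,0,-4,0.055,0,0,-0.0003,0,0,-8,0.055,0,0,-0.0003,0,0,-8]
}}

```text
t: 20.82
ee_pos: [0.5706, 0.0344, 0.1137]
tool_rot: [3.138, -0.002, 1.279]
force: [-1.2, 0.2, 11.9]
finger_gap: 0.729
grip_force: 66.9
```

```bash
python3 -c "
from h import *
o=r.observe();print(o['wrist_torque'],o['qpos'].round(3),o['tool_rot'])"
```

```text
[-0.10780843  0.47309882 -0.00929998] [ 0.12   0.691 -0.348  1.802  0.343  0.704 -0.708] [ 3.13817226e+00 -1.52226909e-03  1.27941592e+00]
```

Request:
{"op": "arm_command", "data": {
  "deltas": [0.055,0,0,0,0,0,-5,0.055,0,0,0,0,0,-10,0.055,0,0,0,0,0,-10]
}}

```text
t: 21.2
ee_pos: [0.5707, 0.0347, 0.1136]
tool_rot: [3.138, -0.002, 1.11]
force: [-0.7, -0.6, 10.7]
finger_gap: 0.723
grip_force: 67.1
```

```bash
python3 -c "
from h import *
o=r.observe();print(o['wrist_torque'],o['qpos'].round(3),o['tool_rot'],o['effort'].round(2))"
```

```text
[-0.08856597  0.30266209  0.73759238] [ 0.089  0.685 -0.299  1.803  0.298  0.693 -0.837] [ 3.13756395e+00 -1.58513160e-03  1.11030011e+00] [  0.16 -38.32  -2.2  -10.09  -0.51  -0.39  -0.76]
```

The torque has now risen to 0.74 Nm, and lid_seat is at z = 0.1089, with the rim at 0.109. One more small nudge will confirm the stop before I release.

Request:
{"op": "arm_command", "data": {
  "deltas": [0.055,0,0,0,0,0,-3,0.055,0,0,0,0,0,-3]
}}

```text
t: 21.45
ee_pos: [0.5707, 0.0347, 0.1136]
tool_rot: [3.137, -0.001, 1.065]
force: [-0.8, -2.0, 10.1]
finger_gap: 0.725
grip_force: 67.3
```

```bash
python3 -c "
from h import *
o=r.observe();print(o['wrist_torque'],o['ee_pos'],o['tool_rot'])"
```

```text
[-0.13844795  0.36612597  1.83888309] [0.57069293 0.03471097 0.11360824] [ 3.13674426e+00 -9.57262255e-04  1.06473850e+00]
```

Hard stop: 1.84 Nm with no change in height, so the lid is home. Release and retreat.

Request:
{"op": "arm_command", "data": {
  "deltas": [0.055,0,0,0.001,0,0,1,0.0854,0,0,0.001,0,0,1,0.0854,0,0,0.001,0,0,1,0.0854,0,0,0.001,0,0,1,0.0854,0,0,0.02,0,0,1,0.0854,0,0,0.06,0,0,1,0.0854,0,0,0.12,0,0,1,0.0854,0,0,0.18,0,0,1,0.0854,0,0,0.18,0,0,1,0.0854,0,0,0.18,0,0,1]
}}

```text
t: 22.7
ee_pos: [0.5685, 0.0335, 0.2912]
tool_rot: [-3.141, 0.001, 1.067]
force: [-0.5, -0.2, -0.7]
finger_gap: 1.002
grip_force: 0.0
```

```bash
python3 - <<'E'
from lid import *
o=r.observe();print(o["t"],o["ee_pos"],o["tool_rot"])
p=r.camera_params("wrist");save("wrist","pics/w8.png")
e,s=lid("pics/w8.png",p,proj(p,[[.5695,.0335,.116]])[0]);print(e,s,plane(p,[e[0]],.116))
save("top","pics/t8.png");save("scene","pics/s8.png")
W=cv2.imread("pics/w8.png");T=cv2.resize(cv2.imread("pics/t8.png")[140:265,140:440],(640,267),interpolation=2)
c=np.vstack([cv2.resize(W[40:340],(640,300)),T]);cv2.imwrite("pics/fin.png",c)
E
```

```text
22.7 [0.5685 0.0335 0.2912] [-3.1406  0.001   1.0671]
((320.1875305175781, 186.50262451171875), (43.897438049316406, 45.06834411621094), 89.37467956542969) [ 298  164   46   45 1617] [[0.5696 0.0341 0.116 ]]
```

View pics/fin.png

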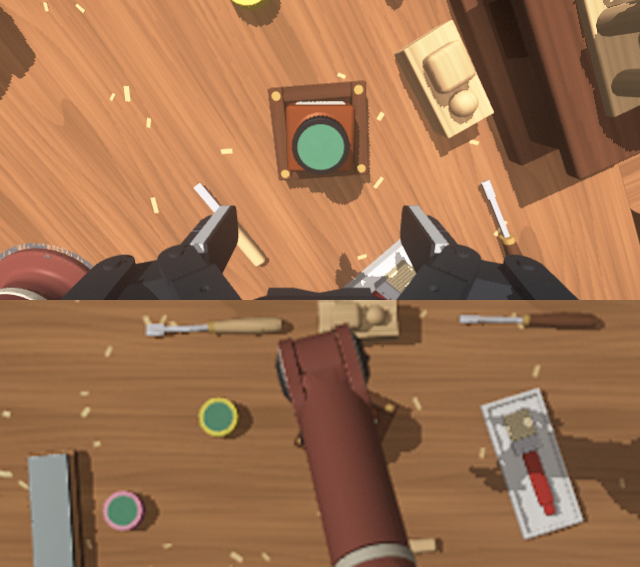

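The final picture shows the lid centred on the jar at (320,147) in the upper half, and the brush inside the tray at (530,465) in the lower half. Everything else is where it was.

```bash
python3 -c "
from plant import r
print(r.sign_off())"
```

```text
the job is handed in; nothing more can be done
None
```

The job is handed in: the brush lies in the tray, and the lid was turned backward until it dropped off the thread start, then screwed clockwise to a firm stop at rim height, at about 23 s.

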